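# Fit the focusing test rod into the slit lamp's pivot socket

## Robot

A 7-joint arm with a two-finger parallel gripper is mounted at the origin on the work surface. World frame = base frame: x ahead of the robot, y to its left, z up, the work surface at z = 0. Lengths are in m, angles in rad, forces in N, time in s.
With the tool pointing down it reaches from about 0.4 to 0.85 m from the base axis. Payload 10.4 kg.
Tool frame: the origin (TCP) lies at the very end of the fingers, on their centre line; the grasp point (between the pads) lies bot.pinch_z behind it (bot.pinch_z is the distance from the TCP to the grasp point, in m); z points along the fingers, y is the line along which they close (so a half turn about z gives the same grasp; the last joint's range is limited). The gripper opens to 85 mm and grips with 20 to 120 N. Pads are 22 mm wide; open, the fingers measure 114 mm over their backs; the gripper's body (76 mm by 85 mm) begins 54 mm behind the grasp point. The pads swing forward as they close: fully open they stand 13 mm farther back than shut.
Start: joints at [-1.128, 0.332, -0.065, 1.46, 0.022, 1.35, -0.088], TCP at [0.281, 0.558, 0.197] pointing down, gripper open.
Joint ranges: [-2.6, 2.6], [-0.5, 2.12], [-1.47, 1.34], [0.16, 2.42], [-1.27, 4.41], [0.06, 2.06], [-2.6, 2.6]. Speed limits (rad/s): [2.22, 2.22, 2.79, 2.79, 3.14, 3.14, 3.14].

## Interface

Orientations are given as a unit quaternion [w, x, y, z].
In Python, from bench import bot gives the robot as it stands. Calls block until the motion is done:
- bot.move_ptp(position, orientation): joint-space move of the TCP to a pose.
- bot.movel(position, rotation=None, vel=0.15, contact_N=None): straight line of the TCP; rotation=None keeps the orientation; vel is the mean speed in m/s. With contact_N (N) it stops when the force on the tool has changed by that much, and returns True; else False.
- bot.goto_joints(angles): joint-space move.
- bot.set_gripper(opening): finger opening in m; the grip force is fixed at half the most; returns when the fingers have stopped.
- bot.pause(seconds).
- bot.inverse_kinematics(position, orientation): joint angles nearest the present ones, or None.
- bot.state(): the state.
- bot.read_camera(name): name is "scene" or "top" or "wrist"; returns a dict with "img" (480x640x3 uint8, red, green, blue), "z_map" (480x640 float32, m along the optical axis (not along the pixel's ray), 0 where there is no reading), "fx", "fy", "cx", "cy" (pixels), "R" (3x3) and "t" (3): a world point X has camera coordinates R X + t. Camera axes: x right, y down, z forward; pixel columns grow to the right and rows downward; lengths in m; the calibration is good to about 2 mm. A picture is of the moment at which its call begins.
A pose or a line that the arm cannot do raises bot.MotionError and nothing moves.
- bot.sign_off(): hands the job in; it is judged then, once.
Trained networks look in the newest picture that a camera, given by its name, has taken for a name from the list of things; names that differ only in an ending like _2 or _b are one class to them, and where a whole thing is asked for, a point or a joint stands for the part that bears it (a point fixed in the world has none). Each returns a list of dicts, best first, with "conf" (0 to 1); they miss things now and then, are a little off and sometimes report something else, mostly with a low value. They report only what shows in the picture. A call takes as long as a camera call.
- bot.regions_of(camera, thing): "mask" (480x640 bool, what is visible of it) and "xy" ([column, row] in pixels, amid what is visible of it).
The state is a dict: "time_s": time; "joints": joint angles; "qvel": joint speeds; "joint_efforts": joint torques, N m; "eef_pos": TCP position; "ee_rot": TCP orientation; "contact_force": force on the tool from outside, world axes, zero at the start; "torque": the same for the moment, N m; "width": finger opening in m; "grasp_force": force on a finger pad.
Only numpy, scipy, OpenCV 4.12 (cv2) and the standard library are available. Lean on these libraries where they do the work, as an engineer would, in place of code of your own. Each camera call takes 0.05 s, during which the arm holds its last target. There are 200 camera calls.

## Task

Get the slit lamp ready for its focus check: swing the cover arm aside so that the socket in the pivot column is open, take the long flanged test rod out of the holder and stand it in the socket, resting on the friction catch inside. Let go of it there, then press it down from above until its flange sits on the column, and leave it so, with the cover still open and the other things undisturbed.

Things in the scene. Friction and masses are not known exactly. Their poses are not given: they have to be found in the camera images.
- slit_base: white slit-lamp cross-slide base, fixed; its place, side (left or right) and yaw vary. Casting 200 (x) x 180 (y) x 24 mm. Origin: on the table, on the axis of the aluminium pivot column (54 mm in diameter, 105 mm high); x, y along the casting's sides. In its frame: hinge post at (0,75) mm, 107 mm high; joystick at (-75,-50) mm, 94 mm high
- lamp_post (a point): top of the upright steel lamp post on the slit-lamp base, at (80,20) mm in its frame, 240 mm above the table; 18 mm in diameter, with a white lamp head from 194 mm up (36 mm wide in y, from x 60 to 144 mm): an obstacle
- socket (a point): centre of the socket's mouth, in the middle of the pivot column's top, 105 mm above the table; axes as slit_base. The mouth is a funnel 24 mm wide narrowing to a 14 mm bore within 8 mm. In the bore, 46 mm below the mouth, is the top of the friction catch
- cover_hinge (a point): on the vertical hinge axis of the cover arm, 108 mm above the table, 75 mm along +y of slit_base from the socket
- cover (a joint): angle of the white cover arm, 0 to 1.7 rad. At 0 it points from the hinge along -y of slit_base, over the socket; growing values swing it clockwise (from above) towards -x of slit_base. Arm 20 mm wide, z 108 to 116 mm; a 52 mm disc 75 mm from the hinge covers the socket at the start; an upright peg at 130 mm. It stays where left; 0.5 N at the peg moves it
- cover_peg (a point): top centre of the upright black peg at the end of the cover arm; the peg is 16 mm in diameter and 45 mm tall, its top 161 mm above the table, with room all round to push it sideways
- catch (a joint): how far the friction catch inside the socket has been pushed down, 0 (up, start) to 0.025 m. It needs about 7 N, does not spring back, and carries the rod's weight without moving. Fully home is 0.024
- rod: the test rod: plain steel, round, 136 mm long, about 140 g. Origin: centre of its lower tip, z up the rod. Shank 12 mm in diameter to 70 mm (3 mm chamfer), flange 36 mm in diameter from 70 to 76 mm, grip 14 mm in diameter from 76 to 136 mm. It hangs upright by its flange in one of the holder's holes, which one varies: the tall one with a flange
- rod_top (a point): centre of the test rod's flat top end
- holder: white plastic holder block, fixed, 66 (x) x 230 (y) x 80 mm high; place and yaw vary, on the other side from the slit lamp. Origin: underside centre. Four upright holes, 18 mm wide, 75 mm deep, in a row along its y at -78, -26, 26 and 78 mm; which thing stands in which hole varies
- short_pin: bystander in the holder: short flanged steel pin, 74 mm long, flange 36 mm in diameter at 40 mm, its top 34 mm above the holder. Origin: lower tip
- penlight: bystander in the holder: grey penlight without flange, 15 mm in diameter, 135 mm long, standing on the hole's floor, its top 60 mm above the holder. Origin: lower end
- tee_key: bystander in the holder: steel key, 12 mm shaft with a 50 mm cross-bar at its top, about along the holder's x, 120 mm tall, its top 45 mm above the holder. Origin: lower end
- drops: bystander: white drops bottle, 34 mm in diameter, 85 mm tall, loose, standing between the slit lamp and the holder. Origin: underside centre
- jar: bystander: clear jar with steel lid, 60 mm in diameter, 60 mm tall, loose, near the robot. Origin: underside centre

How it is judged:
By the outcome, as a careful person would: the job done as asked, in the order asked, and still so for the second after the job is handed in, with the robot touching nothing.
It also fails if it takes over 64 s, if anything falls off the work surface, if the arm or the gripper's body presses on something with over 40 N, if the wrist force passes 120 N, or if a joint passes its speed limit or range.

## Working session

There is one attempt and no reset: what is moved stays moved. The work goes in short steps, each a Python script; the robot and the scene stay as the last script left them, time stands still between calls to the robot, and variables do not carry over. Pictures are saved under pics/ and viewed, at most 10 in all, crops included, and the job is handed in when it is done.

```bash
mkdir -p pics; ls; cat > h.py <<'E'
import numpy as np, cv2
from bench import bot
def cloud(c):
    v,u=np.mgrid[0:480,0:640]; z=c["z_map"]
    P=np.stack([(u-c["cx"])/c["fx"]*z,(v-c["cy"])/c["fy"]*z,z],-1)
    return (P-c["t"])@c["R"]   # R^T (P-t)
def save(c,n): cv2.imwrite("pics/"+n,c["img"][:,:,::-1])
E
python3 - <<'E'
from h import *
ims=[]
for n in ["top","scene"]:
    c=bot.read_camera(n); save(c,n+"0.png"); W=cloud(c); np.save(n+"W.npy",W)
    print(n,c["fx"],c["cx"],c["cy"],np.round(c["R"],3).tolist(),np.round(c["t"],3))
    for t in ["slit_base","lamp_post","socket","cover","cover_peg","rod","rod_top","holder","short_pin","penlight","tee_key","drops","jar"]:
        for r in bot.regions_of(n,t)[:2]:
            m=r["mask"]&(c["z_map"]>0); p=W[m]
            if len(p)==0: continue
            zt=np.percentile(p[:,2],98); q=p[p[:,2]>zt-.006]
            print(t,round(r["conf"],2),np.round(r["xy"]),m.sum(),"med",np.round(np.median(p,0),3),"top",np.round(q.mean(0),3),len(q))
s=bot.state(); print(s["time_s"],s["ee_rot"],bot.pinch_z,s["width"])
E
```

```text
pics
top 449.14387035386545 322.7535022634455 230.13954630830216 [[0.088, -0.996, 0.004], [-0.969, -0.087, -0.23], [0.23, 0.017, -0.973]] [-0.034  0.548  0.757]
slit_base 0.78 [216. 188.] 11390 med [0.608 0.212 0.025] top [0.701 0.211 0.235] 902
lamp_post 0.69 [215. 190.] 11056 med [0.607 0.211 0.025] top [0.7   0.21  0.235] 875
socket 0.8 [214. 191.] 11097 med [0.606 0.211 0.025] top [0.701 0.211 0.235] 899
cover 0.55 [210. 182.] 1466 med [0.601 0.219 0.116] top [0.58  0.165 0.16 ] 75
cover 0.32 [418. 212.] 307 med [ 0.586 -0.151  0.087] top [ 0.589 -0.153  0.114] 54
cover_peg 0.92 [208. 182.] 1475 med [0.601 0.219 0.116] top [0.58  0.165 0.16 ] 75
cover_peg 0.48 [316. 323.] 786 med [0.384 0.01  0.06 ] top [0.386 0.011 0.06 ] 709
rod 0.59 [476. 201.] 400 med [ 0.616 -0.25   0.087] top [ 0.619 -0.252  0.146] 58
rod 0.24 [419. 212.] 338 med [ 0.586 -0.151  0.086] top [ 0.589 -0.153  0.114] 54
rod_top 0.8 [476. 200.] 385 med [ 0.616 -0.249  0.087] top [ 0.619 -0.252  0.146] 54
rod_top 0.45 [447. 215.] 4472 med [ 0.601 -0.218  0.079] top [ 0.609 -0.225  0.08 ] 3257
holder 0.65 [454. 212
[... 1685 characters left out ...]
592 -0.155  0.113] 51
penlight 0.92 [249. 381.] 351 med [ 0.64  -0.307  0.112] top [ 0.638 -0.304  0.138] 45
tee_key 0.81 [277. 333.] 329 med [ 0.609 -0.207  0.12 ] top [ 0.608 -0.205  0.123] 165
tee_key 0.31 [260. 366.] 555 med [ 0.625 -0.257  0.089] top [ 0.623 -0.255  0.145] 69
drops 0.62 [314. 279.] 552 med [0.5   0.007 0.04 ] top [0.495 0.013 0.084] 49
drops 0.25 [274. 262.] 814 med [ 0.4   -0.002  0.039] top [0.389 0.008 0.06 ] 283
jar 0.74 [276. 263.] 802 med [ 0.401 -0.002  0.039] top [0.39  0.008 0.06 ] 275
jar 0.73 [262. 365.] 532 med [ 0.626 -0.257  0.089] top [ 0.623 -0.255  0.145] 63
1.4 [-1.35250598e-05  2.30807044e-01  9.72999541e-01  4.45100934e-05] 0.0187 0.08511775700033096
```

View pics/top0.png

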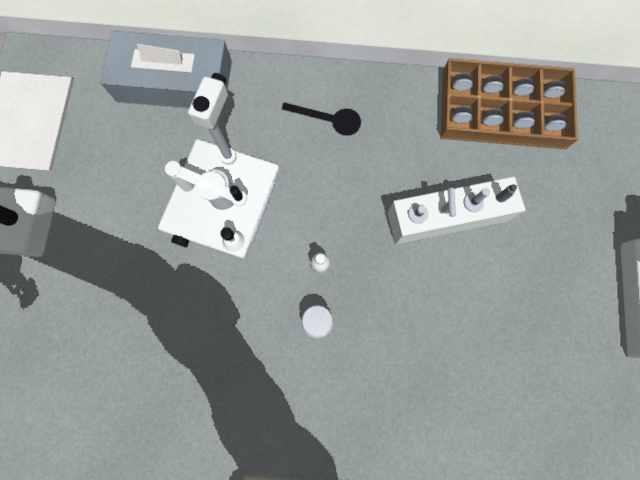

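View pics/scene0.png

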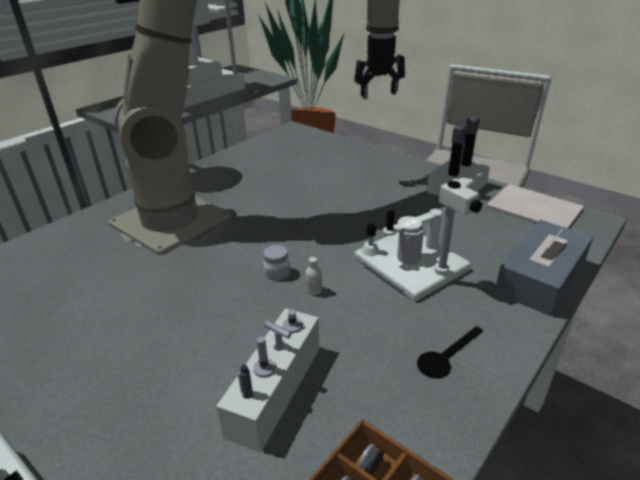

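The top view shows the slit lamp on the left: cover from the hinge at about (173,170) to the peg at (238,192), lamp head at (205,100), joystick at (230,235). The holder is on the right, with the short pin at (418,212), tee key at (451,200), flanged rod at (477,201) and penlight at (507,192). The scene view agrees. Next I'll fit the frames.

```bash
cat >> h.py <<'E'
def quat(th):  # tool down, closing axis y along world angle th
    from scipy.spatial.transform import Rotation as R
    y=np.array([np.cos(th),np.sin(th),0]); z=np.array([0,0,-1.]); x=np.cross(y,z)
    q=R.from_matrix(np.stack([x,y,z],1)).as_quat(); return np.array([q[3],*q[:3]])
E
python3 - <<'E'
from h import *
for n in ["top","scene"]:
    W=np.load(n+"W.npy"); x,y,z=W[...,0],W[...,1],W[...,2]
    near=(abs(x-.61)<.2)&(abs(y-.22)<.16)
    def rect(m,name):
        r=cv2.minAreaRect(W[m][:,:2].astype(np.float32)*1000); print(n,name,m.sum(),np.round(r[0],1),np.round(r[1],1),round(r[2],1))
    rect(near&(abs(z-.025)<.003),"casting")
    rect((abs(x-.61)<.2)&(abs(y+.22)<.16)&(abs(z-.08)<.003),"holder")
    m=near&(abs(z-.116)<.004)&(abs(x-.61)<.07); m=m.astype(np.uint8); k,l,st,ce=cv2.connectedComponentsWithStats(m)
    i=1+st[1:,4].argmax(); rect(l==i,"cover"); p=W[l==i][:,:2]; c=p.mean(0); d=np.linalg.svd(p-c)[2][0]; print(c,d, np.median(W[l==i][:,2]))
    m=near&(z>.155)&(z<.166)&(np.hypot(x-.582,y-.163)<.02); print("peg",W[m].mean(0),np.ptp(W[m],0),m.sum())
    m=(z>.142)&(z<.15)&(np.hypot(x-.62,y+.253)<.02); print("rodtop",W[m].mean(0),np.ptp(W[m],0),m.sum())
    m=(z>.083)&(z<.09)&(np.hypot(x-.62,y+.253)<.025); print("flange",cv2.minEnclosingCircle(W[m][:,:2].astype(np.float32)*1000),m.sum())
E
```

```text
top casting 5952 [648.9 257.1] [272.1 290.2] 83.3
top holder 3227 [ 612.3 -228.2] [ 67.  231.2] 16.7
top cover 1252 [603.9 225.5] [155.1  51.3] 61.5
[0.60202342 0.22755522] [-0.34191772 -0.93972989] 0.11625737714744325
peg [0.58022477 0.1646461  0.16032262] [0.01473798 0.0148465  0.00834597] 74
rodtop [ 0.61928398 -0.25225685  0.14577257] [0.0133182  0.01328869 0.00654334] 57
flange ((618.3951416015625, -254.70860290527344), 19.83416175842285) 214
scene casting 2336 [654.2 212.4] [177.9 288.7] 76.9
scene holder 3141 [ 613.6 -227.8] [ 67.8 232.6] 16.9
scene cover 530 [603.7 223.7] [157.   49.5] 69.0
[0.60508319 0.2230554 ] [-0.31587986 -0.94879919] 0.11554666076217333
peg [0.58321423 0.16331106 0.15905858] [0.01596775 0.01816466 0.00644426] 35
rodtop [ 0.62212158 -0.25410289  0.14523177] [0.01393365 0.01470117 0.00591793] 65
flange ((620.999755859375, -254.1510772705078), 19.07433319091797) 250
```

```bash
python3 - <<'E'
from h import *
yaw=np.radians(-19); peg=np.array([.5818,.164]); yd=np.array([-np.sin(yaw),np.cos(yaw)]); H=peg+.13*yd
def P(a): t=yaw-np.pi/2-a; return H+.13*np.array([np.cos(t),np.sin(t)])
A=np.linspace(0,1.55,7)
best=None
for off in (0,np.pi):
    js=[bot.inverse_kinematics([*P(a),.125],quat(yaw-a+off)) for a in A]
    j7=[None if j is None else round(float(j[6]),2) for j in js]; print(off,j7)
    if None in j7: continue
    m=max(map(abs,j7)); best=min(best or (9,0),(m,off))
off=best[1]; print(best)
bot.set_gripper(.045)
bot.move_ptp([*P(0),.25],quat(yaw+off))
bot.movel([*P(0),.127],vel=.2)
for a in A[1:]:
    bot.movel([*P(a),.127],quat(yaw-a+off),vel=.12)
p=bot.state()["eef_pos"]; print(bot.state()["time_s"],bot.state()["contact_force"])
bot.movel([p[0],p[1],.26],vel=.25)
bot.move_ptp([.60,-.05,.35],quat(np.radians(16.8)))
c=bot.read_camera("top");save(c,"top1.png");np.save("t1.npy",cloud(c))
c=bot.read_camera("scene");save(c,"scene1.png");np.save("s1.npy",cloud(c))
print(bot.state()["time_s"],bot.state()["joints"])
E
```

```text
0 [-0.57, -0.89, -1.21, -1.53, -1.84, -2.14, -2.41]
3.141592653589793 [2.48, 2.18, 1.87, 1.55, 1.23, 0.92, 0.62]
(2.41, 0)
7.0083 [-0.03294929 -0.76252105 -0.30658335]
10.2083 [-0.46435681  0.27401431  0.61836917  1.27598236 -0.15792838  1.63985089
  0.41890451]
```

```bash
python3 - <<'E'
from h import *
a=cv2.imread("pics/top1.png")[80:300,120:400]
cv2.imwrite("pics/top1c.png",cv2.resize(a,None,fx=2.6,fy=2.6))
for n in "ts":
    W=np.load(n+"1.npy"); x,y,z=W[...,0],W[...,1],W[...,2]
    m=(abs(z-.105)<.003)&(np.hypot(x-.60,y-.216)<.045); q=W[m][:,:2]*1000
    print(n,"col",m.sum(),cv2.minEnclosingCircle(q.astype(np.float32)),q.mean(0), np.percentile(q,[2,98],0))
    m=(z>.112)&(z<.12)&(np.hypot(x-.6,y-.26)<.17)&(y>.15)&(x<.67); r=cv2.minAreaRect(W[m][:,:2].astype(np.float32)*1000);print("arm",m.sum(),r)
    m=(z>.155)&(z<.166)&(np.hypot(x-.5,y-.33)<.06); print("peg",W[m].mean(0),np.ptp(W[m],0))
    # lamp post/base edges
    m=(abs(z-.025)<.003)&(np.hypot(x-.6,y-.216)<.14); r=cv2.minAreaRect(W[m][:,:2].astype(np.float32)*1000);print("cast",m.sum(),r)
E
```

```text
t col 88 ((613.2383422851562, 211.09628295898438), 24.87017822265625) [620.99547633 202.34500967] [[603.81922838 188.70220255]
 [631.75669666 228.74632872]]
arm 1254 ((600.4931030273438, 226.36424255371094), (156.24966430664062, 50.26252365112305), 79.65845489501953)<stdin>:9: RuntimeWarning: Mean of empty slice.
  ret = um.true_divide(
Traceback (most recent call last):
ValueError: zero-size array to reduction operation maximum which has no identity
```

View pics/top1c.png

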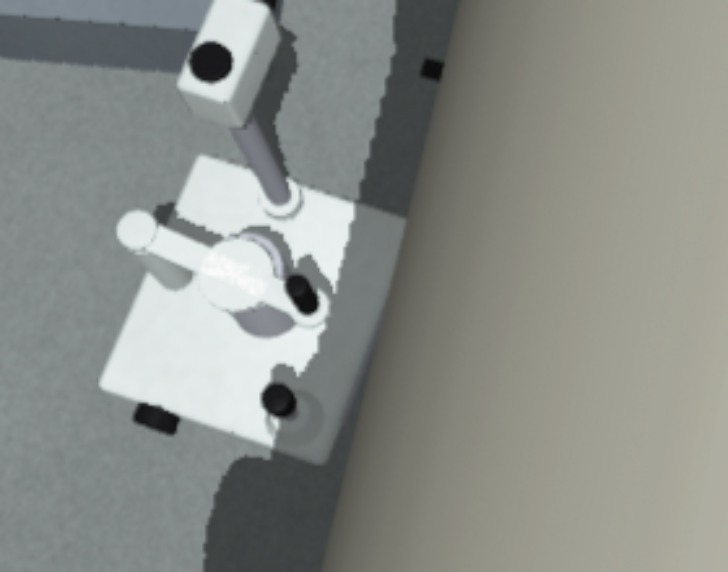

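The cover has barely moved: the peg is still near crop (302,292). It must have slipped out of the fingers, so I'll repeat the swing with a narrower gap and log each step.

```bash
python3 - <<'E'
from h import *
W=np.load("t1.npy");x,y,z=W[...,0],W[...,1],W[...,2]
m=(z>.15)&(z<.17)&(np.hypot(x-.58,y-.165)<.04); peg=W[m&(z>.156)].mean(0); print("peg",peg,m.sum())
W=np.load("s1.npy");x,y,z=W[...,0],W[...,1],W[...,2]
m=(z>.155)&(z<.17)&(np.hypot(x-.58,y-.165)<.04); peg2=W[m].mean(0) if m.sum() else peg; print(peg2,m.sum())
pg=((peg+peg2)/2)[:2]
yaw=np.radians(-19); H=np.array([.5818,.164])+.13*np.array([-np.sin(yaw),np.cos(yaw)])
d=pg-H; a0=yaw-np.pi/2-np.arctan2(d[1],d[0]); print("a0",a0,np.hypot(*d))
bot.set_gripper(.034)
bot.move_ptp([*pg,.25],quat(yaw-a0))
s=bot.state(); print(s["eef_pos"],s["ee_rot"],quat(yaw-a0),s["width"])
c=bot.read_camera("wrist");save(c,"w1.png")
hit=bot.movel([*pg,.123],vel=.15,contact_N=6)
s=bot.state(); print(hit,s["eef_pos"],s["contact_force"],s["width"],s["time_s"])
c=bot.read_camera("scene");save(c,"s2.png"); cv2.imwrite("pics/s2c.png",cv2.resize(c["img"][100:320,300:560,::-1],None,fx=2.5,fy=2.5))
E
```

```text
peg [0.58019367 0.1646223  0.16042521] 85
[0.58331683 0.16284759 0.159046  ] 38
a0 -0.00033760436679997063 0.13026519398440267
[0.58228962 0.16243843 0.25062022] [4.12853624e-04 8.14045346e-01 5.80801114e-01 2.62864930e-04] [0.         0.81401748 0.58084037 0.        ] 0.03388885925342632
False [0.58242956 0.16374125 0.12402698] [-0.02403963 -0.35496759 -0.18303518] 0.033829326701902 12.4667
```

View pics/s2c.png

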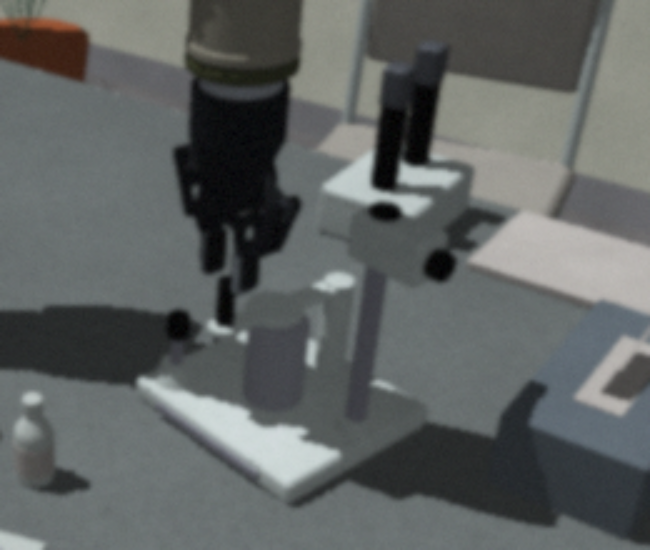

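View pics/w1.png

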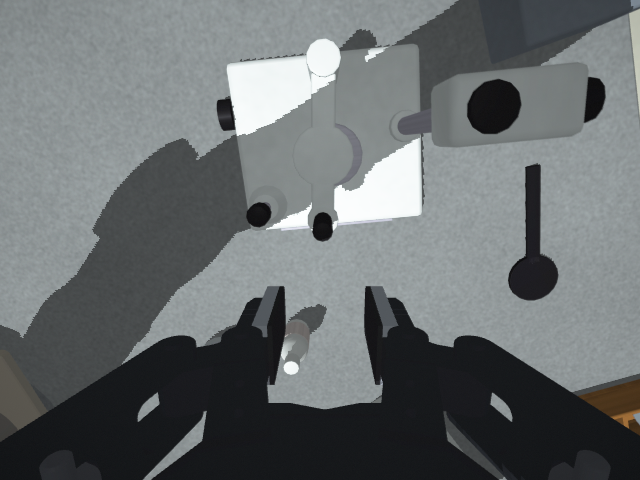

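The scene crop shows the fingertips at about (210,268) and (245,285). That is only level with the top of the peg at (225,280), although the TCP reads z=0.124. I'll measure the real tip height from depth.

```bash
python3 - <<'E'
from h import *
for n in ["scene","wrist","top"]:
    c=bot.read_camera(n);W=cloud(c);img=c["img"].astype(int).sum(-1)
    m=(np.hypot(W[...,0]-.58,W[...,1]-.165)<.075)&(W[...,2]>.118)&(W[...,2]<.30)&(img<200)&(c["z_map"]>0)
    p=W[m]; print(n,m.sum())
    for lo in np.arange(.115,.22,.01):
        q=p[(p[:,2]>=lo)&(p[:,2]<lo+.01)]
        if len(q): print(round(lo,3),len(q),np.round(q.mean(0),3),np.round(q.min(0),3),np.round(q.max(0),3))
    if n=="wrist":
        print("zmin",c["z_map"][c["z_map"]>0].min(), "cam pos",-c["R"].T@c["t"], c["R"][2])
        cv2.imwrite("pics/w2.png",c["img"][:,:,::-1])
E
```

```text
scene 2118
0.115 13 [0.587 0.161 0.122] [0.581 0.157 0.118] [0.59  0.169 0.124]
0.125 36 [0.585 0.16  0.13 ] [0.576 0.156 0.125] [0.59  0.168 0.135]
0.135 29 [0.586 0.16  0.141] [0.577 0.156 0.136] [0.591 0.167 0.145]
0.145 24 [0.584 0.159 0.15 ] [0.577 0.152 0.146] [0.589 0.166 0.155]
0.155 52 [0.58  0.162 0.161] [0.561 0.146 0.155] [0.607 0.177 0.164]
0.165 80 [0.588 0.159 0.17 ] [0.559 0.145 0.166] [0.614 0.181 0.175]
0.175 88 [0.585 0.161 0.18 ] [0.557 0.144 0.175] [0.615 0.182 0.185]
0.185 78 [0.585 0.16  0.19 ] [0.552 0.145 0.185] [0.615 0.18  0.195]
0.195 74 [0.576 0.161 0.2  ] [0.541 0.139 0.195] [0.62  0.18  0.205]
0.205 162 [0.587 0.157 0.21 ] [0.532 0.136 0.205] [0.633 0.181 0.215]
0.215 130 [0.59  0.154 0.22 ] [0.53  0.134 0.215] [0.638 0.179 0.225]
wrist 70010
0.115 98 [0.583 0.171 0.122] [0.574 0.163 0.119] [0.588 0.173 0.125]
0.125 183 [0.583 0.171 0.13 ] [0.574 0.164 0.125] [0.589 0.173 0.135]
0.135 218 [0.583 0.171 0.14 ] [0.574 0.162 0.135] [0.589 0.173 0.145]
0.145 261 [0.583 0.171 0.15 ] [0.573 0.163 0.145] [0.589 0.173 0.155]
0.155 1183 [0.581 0.166 0.161] [0.563
[... 621 characters left out ...]
63 0.124]
0.125 15 [0.576 0.161 0.13 ] [0.573 0.158 0.126] [0.583 0.167 0.135]
0.135 19 [0.577 0.161 0.139] [0.573 0.158 0.135] [0.585 0.167 0.144]
0.145 19 [0.577 0.161 0.15 ] [0.573 0.158 0.145] [0.585 0.168 0.155]
0.155 63 [0.58  0.163 0.16 ] [0.573 0.158 0.156] [0.588 0.17  0.163]
0.165 27 [0.581 0.159 0.171] [0.552 0.148 0.165] [0.608 0.176 0.175]
0.175 25 [0.579 0.159 0.18 ] [0.552 0.148 0.176] [0.608 0.172 0.185]
0.185 17 [0.576 0.158 0.19 ] [0.551 0.148 0.186] [0.597 0.171 0.194]
0.195 22 [0.568 0.158 0.202] [0.548 0.143 0.195] [0.605 0.169 0.205]
0.205 136 [0.561 0.166 0.211] [0.534 0.136 0.205] [0.625 0.184 0.215]
0.215 80 [0.572 0.158 0.219] [0.53  0.135 0.215] [0.629 0.181 0.225]
```

View pics/w2.png

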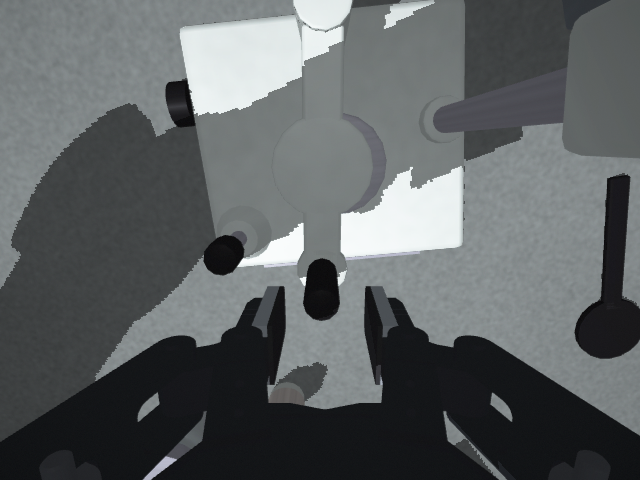

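The fingertips really sit about 35 mm higher than the TCP reading, while the lateral position agrees. I'll measure that offset at three openings before going lower.

```bash
cat >> h.py <<'E'
def tips():
    s=bot.state(); o=[]
    for n in ["scene","wrist"]:
        c=bot.read_camera(n);W=cloud(c);img=c["img"].astype(int).sum(-1); e=s["eef_pos"]
        m=(np.hypot(W[...,0]-e[0],W[...,1]-e[1])<.075)&(W[...,2]>e[2]-.03)&(W[...,2]<e[2]+.08)&(img<250)&(c["z_map"]>0)
        p=W[m]; z=np.sort(p[:,2]) if len(p) else [0]*9
        o.append(np.round([z[5],z[len(z)//100],len(z)],4))
    print("width",s["width"],"tcp",e,"tips z",o)
E
python3 - <<'E'
from h import *
p=bot.state()["eef_pos"]
bot.movel([p[0],p[1],.25],vel=.3)
for w in (0,.034,.085): bot.set_gripper(w); tips()
print(bot.state()["time_s"])
E
```

```text
width 7.989191544480273e-06 tcp [0.58201772 0.1638373  0.24954161] tips z [array([2.848e-01, 2.845e-01, 2.870e+02]), array([2.897e-01, 2.911e-01, 2.707e+03])]
width 0.03408935805077967 tcp [0.58219035 0.16386265 0.25001927] tips z [array([2.860e-01, 2.858e-01, 4.740e+02]), array([2.858e-01, 2.874e-01, 4.129e+03])]
width 0.08483764227946718 tcp [0.58219431 0.1638542  0.24999531] tips z [array([2.979e-01, 2.975e-01, 3.590e+02]), array([2.974e-01, 2.986e-01, 5.828e+03])]
14.9417
```

The true tip is 35 mm behind the reported TCP (0.2845 against 0.2495 when shut), and opening adds the stated 13 mm. I'll apply this offset to every height and swing the cover again.

```bash
echo 'D=.035  # real shut fingertip is D above reported TCP' >> h.py
python3 - <<'E'
from h import *
yaw=np.radians(-19); pg=np.array([.5818,.1639]); H=pg+.13*np.array([-np.sin(yaw),np.cos(yaw)])
def P(a): t=yaw-np.pi/2-a; return H+.13*np.array([np.cos(t),np.sin(t)])
bot.set_gripper(.034)
z=.127-D-.001
hit=bot.movel([*pg,z],quat(yaw),vel=.2,contact_N=6); s=bot.state(); print(hit,s["eef_pos"],s["contact_force"])
if not hit:
    for a in np.linspace(0,1.6,7)[1:]:
        bot.movel([*P(a),z],quat(yaw-a),vel=.12)
    s=bot.state(); print(s["eef_pos"],s["contact_force"])
    bot.movel([*P(1.6),.25],vel=.3)
    bot.set_gripper(.085)
    c=bot.read_camera("wrist"); np.save("w3.npy",cloud(c))
    bot.move_ptp([.60,-.20,.26],quat(np.radians(16.8)))
    for n in ("top","scene"):
        c=bot.read_camera(n);save(c,n+"3.png");np.save(n[0]+"3.npy",cloud(c)); print(n,[np.round(r["xy"]).tolist()+[round(r["conf"],2)] for r in bot.regions_of(n,"cover_peg")])
print(bot.state()["time_s"])
a=cv2.imread("pics/top3.png")[80:300,120:400]; b=cv2.imread("pics/scene3.png")[130:350,300:560]
cv2.imwrite("pics/c3.png",cv2.resize(np.hstack([a,b]),None,fx=1.45,fy=1.45))
for n in "ts":
    W=np.load(n+"3.npy"); x,y,z=W[...,0],W[...,1],W[...,2]
    m=(abs(z-.105)<.003)&(np.hypot(x-.60,y-.216)<.045); q=W[m][:,:2]*1000
    print(n,"col",m.sum(),cv2.minEnclosingCircle(q.astype(np.float32)),q.mean(0), np.percentile(q,[2,98],0))
    m=(z>.155)&(z<.166)&(np.hypot(x-.5,y-.32)<.08); print("peg",m.sum(),W[m].mean(0))
E
```

```text
False [0.58261202 0.16402667 0.09223229] [ 0.29142245 -0.29551581  0.935063  ]
[0.5029043  0.33102719 0.09091643] [0.73154898 0.91189643 0.20629815]
top [[154.0, 207.0, 0.66]]
scene [[412.0, 200.0, 0.84], [422.0, 249.0, 0.72], [278.0, 334.0, 0.57]]
23.2583
t col 564 ((605.7293090820312, 215.1090545654297), 27.277603149414062) [605.77838643 214.46728271] [[581.57396471 190.41099766]
 [629.74332938 238.73397426]]
peg 85 [0.49920344 0.32493751 0.16006538]
s col 240 ((607.3825073242188, 213.44863891601562), 28.196680068969727) [608.50246545 212.72698921] [[583.80239083 188.72076863]
 [631.92340817 238.98046159]]
peg 23 [0.50232605 0.32308945 0.15922618]
```

View pics/c3.png

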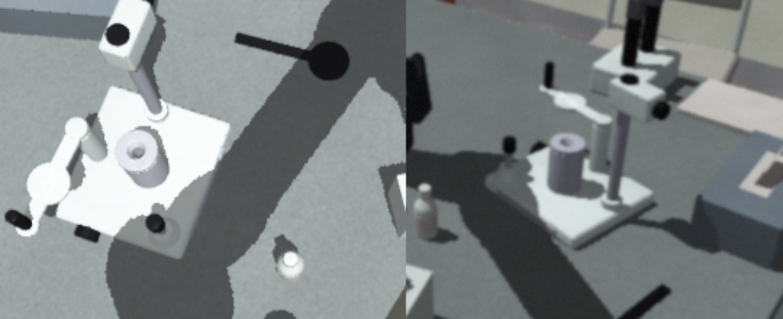

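The cover is open, with its peg in the left panel at (18,220), and the socket is visible at (137,150). The column circle fit gives a 27 mm radius centred at (0.6065,0.2143). Now I'll grasp the rod.

```bash
cat >> h.py <<'E'
S=np.array([.6065,.2143]); YAW=np.radians(-14.5); RP=np.array([.6207,-.2532]); TH1=np.radians(16.8); TH2=YAW+np.pi/2
E
python3 - <<'E'
from h import *
for off in (0,np.pi):
    for nm,p,z,t in (("pick",RP,.063,TH1),("lift",RP,.285,TH1),("place",S,.285,TH2),("down",S,.1,TH2)):
        j=bot.inverse_kinematics([*p,z],quat(t+off)); print(off,nm,None if j is None else np.round(j,2))
bot.movel([*RP,.2],quat(TH1),vel=.25)
hit=bot.movel([*RP,.063],vel=.12,contact_N=6); print(hit,bot.state()["eef_pos"])
if not hit:
    bot.set_gripper(0); s=bot.state(); print(s["width"],s["grasp_force"],s["contact_force"],s["time_s"])
    bot.movel([*RP,.14],vel=.12); bot.movel([*RP,.285],vel=.25)
    s=bot.state(); print(s["width"],s["grasp_force"],s["contact_force"],s["eef_pos"],s["time_s"])
E
```

```text
0 pick [-0.23  0.65  0.8   1.52 -0.49  1.18  0.95]
0 lift [-0.24  0.52  0.9   1.21 -0.4   1.58  0.87]
0 place [-1.01  0.44  0.88  1.3  -0.33  1.55  1.14]
0 down [-1.01  0.55  0.83  1.56 -0.43  1.21  1.21]
3.141592653589793 pick [-0.46  0.99  1.33  1.53 -0.97  1.4  -1.91]
3.141592653589793 lift [-0.35  0.63  1.16  1.22 -0.57  1.63 -2.17]
3.141592653589793 place [-1.18  0.61  1.26  1.31 -0.58  1.62 -1.84]
3.141592653589793 down [-1.19  0.74  1.17  1.57 -0.69  1.31 -1.74]
False [ 0.6211724  -0.25350781  0.06388344]
0.012262827757907956 58.33887577056885 [-1.48730811  0.4608642   1.36525466] 25.6917
0.01270878419222286 58.40603470802307 [ 0.45708169  0.30127043 -1.4460967 ] [ 0.62029535 -0.25287522  0.28306491] 27.2167
```

```bash
python3 - <<'E'
from h import *
from scipy.optimize import least_squares
bot.movel([.60,-.02,.285],quat((TH1+TH2)/2),vel=.25)
bot.movel([*S,.255],quat(TH2),vel=.25)
bot.movel([*S,.190],vel=.15)
s=bot.state(); e=s["eef_pos"]; print(e,s["contact_force"],s["width"],s["time_s"]); tip=e[2]-.0539
for n in ("top","scene","wrist"):
    c=bot.read_camera(n);W=cloud(c)
    if n=="scene": save(c,"s4.png")
    def fit(r,z0,z1,c0,R):
        m=(W[...,2]>z0)&(W[...,2]<z1)&(np.hypot(W[...,0]-c0[0],W[...,1]-c0[1])<R)&(c["z_map"]>0); p=W[m]
        if len(p)<20: return len(p),None
        f=least_squares(lambda q:np.hypot(p[:,0]-q[0],p[:,1]-q[1])-r,c0,loss="soft_l1",f_scale=.001)
        # tilt: fit line of axis
        g=least_squares(lambda q:np.hypot(p[:,0]-q[0]-q[2]*(p[:,2]-tip),p[:,1]-q[1]-q[3]*(p[:,2]-tip))-r,[*f.x,0,0],loss="soft_l1",f_scale=.001)
        return len(p),np.round(f.x*1000,1),np.round(np.r_[g.x[:2]*1000,g.x[2:]],3)
    print(n,"shank",fit(.006,tip+.006,tip+.066,e[:2],.02))
    print(n,"column",fit(.027,.05,.100,S,.04))
    m=(abs(W[...,2]-.105)<.003)&(np.hypot(W[...,0]-S[0],W[...,1]-S[1])<.035)&(c["z_map"]>0)
    if m.sum()>20: print(n,"coltop",m.sum(),cv2.minEnclosingCircle(W[m][:,:2].astype(np.float32)*1000))
    m=(np.hypot(W[...,0]-e[0],W[...,1]-e[1])<.022)&(W[...,2]>.112)&(W[...,2]<.3)&(c["z_map"]>0)
    z=np.sort(W[m][:,2]); print("lowest",z[:5] if len(z) else None, "pred",tip)
    np.save("W4"+n,W)
b=cv2.imread("pics/s4.png")[100:320,300:560]; cv2.imwrite("pics/s4c.png",cv2.resize(b,None,fx=2.5,fy=2.5))
E
```

```text
[0.60699005 0.21366927 0.19097218] [ 0.02789782 -0.17402058 -0.65187312] 0.012227781391906528 29.975
top shank (73, array([607.1, 214. ]), array([6.07075e+02, 2.13935e+02, 0.00000e+00, 1.00000e-03]))
top column (355, array([606.6, 215.2]), array([ 6.06062e+02,  2.14496e+02, -8.00000e-03, -1.20000e-02]))
top coltop 516 ((606.0902099609375, 214.92062377929688), 27.361631393432617)
lowest [0.14072341 0.1412825  0.14239844 0.14330201 0.14343514] pred 0.13707217893675705
scene shank (138, array([607.9, 213.9]), array([ 6.07930e+02,  2.13146e+02, -1.00000e-03,  2.00000e-02]))
scene column (489, array([606.9, 215.2]), array([ 6.07344e+02,  2.14380e+02,  8.00000e-03, -1.30000e-02]))
scene coltop 230 ((608.4483642578125, 213.9622802734375), 28.652936935424805)
lowest [0.13740712 0.13855843 0.14025708 0.14109404 0.14132898] pred 0.13707217893675705
wrist shank (214, array([606.9, 213.7]), array([ 6.06935e+02,  2.13667e+02, -3.00000e-03, -1.00000e-03]))
wrist column (822, array([605.3, 215. ]), array([ 6.00185e+02,  2.36352e+02, -2.90000e-02,  0.00000e+00]))
wrist coltop 2715 ((605.8269653320312, 214.59291076660156), 26.936866760253906)
lowest [0.14097879 0.14129495 0.14130968 0.1415998  0.14185782] pred 0.13707217893675705
```

View pics/s4c.png

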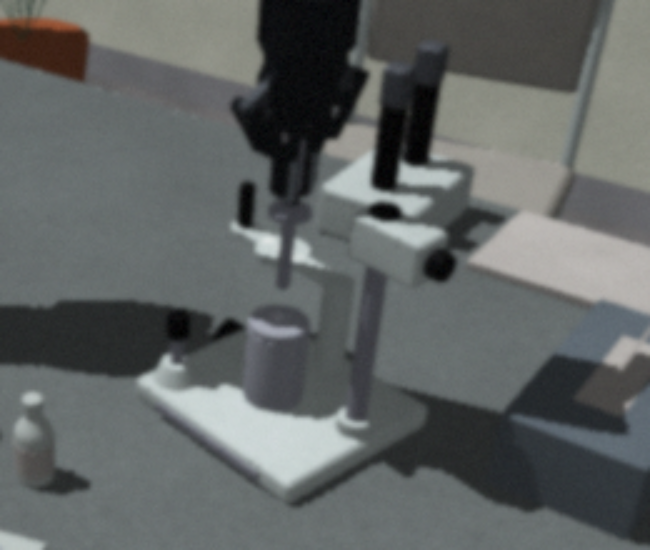

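The rod hangs upright above the column, tip at crop (283,285) and column top at (277,315). All three cameras put the shank about (+0.9,-1.0) mm off the socket axis. I'll correct for that and lower it with contact guards.

```bash
echo 'S2=np.array([.6056,.2153])' >> h.py
python3 - <<'E'
from h import *
bot.movel([*S2,.172],vel=.06); s=bot.state(); print(s["eef_pos"],s["contact_force"])
for z,v in ((.150,.05),(.130,.05),(.1150,.03)):
    h=bot.movel([*S2,z],vel=v,contact_N=4); s=bot.state(); print(z,h,s["eef_pos"],s["contact_force"],s["torque"],s["time_s"])
    if h: break
E
```

```text
[0.60533442 0.2152974  0.17153168] [-1.00699301 -0.55889515 -1.20395829]
0.15 False [0.60556163 0.21523647 0.14992844] [ 0.36115726 -1.04914961 -2.56975079] [-9.61240434e-05  1.50352787e-02 -3.99718132e-03] 31.1667
0.13 False [0.60569648 0.21517569 0.12982677] [ 2.36860314 -1.05681052 -2.20729357] [-0.0423605  -0.59295501 -0.04895677] 31.7167
0.115 False [0.60560474 0.21524165 0.1147977 ] [ 3.6724593  -0.23374688 -3.46331575] [-1.36615703e-01 -8.66667352e-01 -7.50673566e-04] 32.3667
```

```bash
python3 - <<'E'
from h import *
from scipy.optimize import least_squares
bot.set_gripper(.05); bot.pause(.3)
bot.movel([*S2,.215],vel=.15)
print(bot.state()["contact_force"],bot.state()["time_s"])
for n in ("top","scene","wrist"):
    c=bot.read_camera(n);W=cloud(c)
    m=(np.hypot(W[...,0]-S[0],W[...,1]-S[1])<.016)&(W[...,2]>.15)&(W[...,2]<.205)&(c["z_map"]>0); p=W[m]
    if len(p)<20: print(n,len(p)); continue
    zt=np.percentile(p[:,2],97); q=p[p[:,2]>zt-.004]; print(n,len(p),"top z",zt,"xy",q.mean(0),np.ptp(q,0))
    q=p[p[:,2]<.185]
    if len(q)>20: print(least_squares(lambda a:np.hypot(q[:,0]-a[0]-a[2]*(q[:,2]-.17),q[:,1]-a[1]-a[3]*(q[:,2]-.17))-.007,[*S,0,0],loss="soft_l1",f_scale=.001).x)
    m=(np.hypot(W[...,0]-S[0],W[...,1]-S[1])<.02)&(W[...,2]>.12)&(W[...,2]<.145)&(c["z_map"]>0)
    print("flange top z",np.percentile(W[m][:,2],[10,50,90]))
    if n=="scene": cv2.imwrite("pics/s5c.png",cv2.resize(c["img"][100:320,300:560,::-1],None,fx=2.5,fy=2.5))
E
```

```text
[ 0.16403419 -0.06881812 -0.99037912] 33.9333
top 152 top z 0.19630536278586158 xy [0.60581804 0.21479037 0.19476965] [0.01348766 0.01323841 0.00476721]
[ 0.60661228  0.21529993  0.00302446 -0.00213785]
flange top z [0.13282252 0.13486905 0.13660156]
scene 137 top z 0.19509787541818857 xy [0.60844073 0.21304897 0.19382861] [0.01337109 0.0133781  0.0043775 ]
[ 0.6075113   0.21542167  0.00761184 -0.00092103]
flange top z [0.13042143 0.13415412 0.13899012]
wrist 832 top z 0.1955435266408183 xy [0.60583959 0.21472203 0.19445725] [0.01394412 0.01362533 0.00474149]
[ 0.60656113  0.21448309  0.00802058 -0.00357899]
flange top z [0.13366879 0.13462828 0.13557849]
```

View pics/s5c.png

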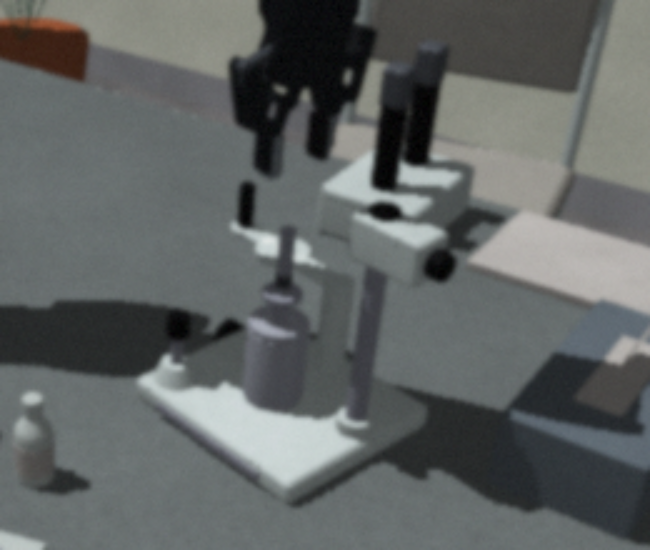

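The released rod stands on the catch, top at crop (287,230). The measured top of 0.195 and flange top of 0.135 are exactly the catch-up heights. Now I'll press it.

```bash
python3 - <<'E'
from h import *
bot.set_gripper(0)
bot.movel([*S2,.168],vel=.15)
h=bot.movel([*S2,.154],vel=.04,contact_N=3); s=bot.state(); print("touch",h,s["eef_pos"],s["contact_force"])
h=bot.movel([*S2,.122],vel=.03,contact_N=30); s=bot.state(); print("press",h,s["eef_pos"],s["contact_force"],s["time_s"])
bot.movel([*S2,.215],vel=.15); bot.pause(.2)
for n in ("top","scene","wrist"):
    c=bot.read_camera(n);W=cloud(c)
    m=(np.hypot(W[...,0]-S[0],W[...,1]-S[1])<.016)&(W[...,2]>.14)&(W[...,2]<.205)&(c["z_map"]>0); p=W[m]
    print(n,"top z",np.percentile(p[:,2],97))
    m=(np.hypot(W[...,0]-S[0],W[...,1]-S[1])<.02)&(W[...,2]>.105)&(W[...,2]<.14)&(c["z_map"]>0)
    print("flange z",np.percentile(W[m][:,2],[10,50,90]))
    m=(W[...,2]>.155)&(W[...,2]<.166)&(np.hypot(W[...,0]-.5,W[...,1]-.32)<.06); print("peg",m.sum(),W[m].mean(0) if m.sum() else 0)
    for t in ("drops","jar"):
        r=bot.regions_of(n,t)
        if n!="wrist" and r: print(t,r[0]["xy"])
    if n=="scene": cv2.imwrite("pics/s6c.png",cv2.resize(c["img"][100:460,200:560,::-1],None,fx=1.6,fy=1.6))
E
```

```text
touch True [0.60595643 0.21543335 0.15755929] [ 0.34725288 -0.5816616  -0.79954903]
press True [0.60681277 0.21566643 0.13677678] [-1.69875431 -0.28943469  8.76251109] 36.2083
top top z 0.17302918030573203
flange z [0.10622726 0.11124292 0.12453229]
peg 81 [0.49926874 0.32425657 0.16008906]
drops [319.0, 262.4]
jar [316.5, 322.8]
scene top z 0.1718235128466953
flange z [0.10725173 0.11106059 0.13159995]
peg 27 [0.50248914 0.32259373 0.15860353]
drops [312.9, 281.5]
jar [278.0, 263.3]
wrist top z 0.17209915899381664
flange z [0.10600567 0.11098686 0.1180466 ]
peg 708 [0.49986983 0.32431744 0.16032597]
```

View pics/s6c.png

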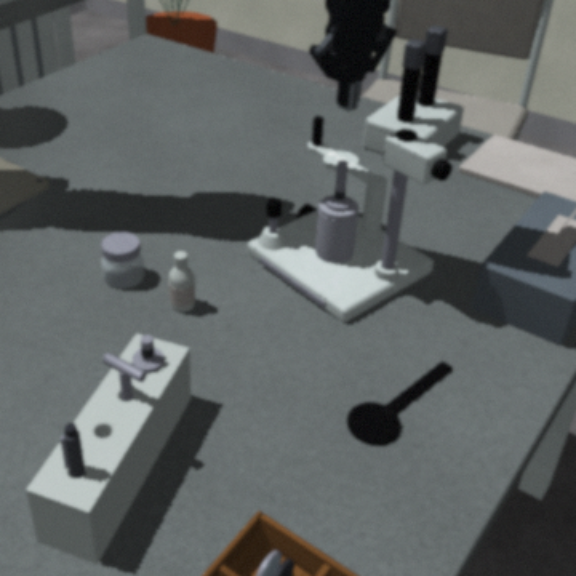

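The rod is down: flange top reads 0.111, the seated height. The drop measures 23.4 mm of the expected 24, so I'll press once more, slowly, to be sure.

```bash
python3 - <<'E'
from h import *
bot.movel([*S2,.142],vel=.12)
h=bot.movel([*S2,.120],vel=.02,contact_N=36); s=bot.state(); print("press",h,s["eef_pos"],s["contact_force"],s["time_s"])
bot.pause(.2); print(bot.state()["eef_pos"],bot.state()["contact_force"])
bot.movel([*S2,.23],vel=.15); bot.pause(.2)
for n in ("top","scene","wrist"):
    c=bot.read_camera(n);W=cloud(c)
    m=(np.hypot(W[...,0]-S[0],W[...,1]-S[1])<.016)&(W[...,2]>.14)&(W[...,2]<.205)&(c["z_map"]>0); print(n,"top z",np.percentile(W[m][:,2],97))
print(bot.state()["contact_force"],bot.state()["time_s"])
E
```

```text
press True [0.60669571 0.21564154 0.13677777] [-2.48527832 -0.11598075  8.38527196] 38.8833
[0.60670399 0.2157095  0.13678893] [-1.71522138 -0.56677957  7.50482221]
top top z 0.17290957900199866
scene top z 0.1714527891710855
wrist top z 0.17214446024283325
[ 0.44909521  0.55114481 -0.22745147] 40.2083
```

The second press stopped at the same height (0.1368) under a higher force, so the flange is hard on the column. Handing in.

```bash
python3 -c "
from bench import bot
print(bot.sign_off())"
```

```text
the job is handed in; nothing more can be done
None
```

The job is handed in at about 40 s: the cover is open, the rod was released on the catch and then pressed until its flange sat on the column, and nothing else looks moved in the last pictures.

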